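# Take the last pencil tin out of a spring-fed display tray

### The arm

A 6-joint arm with a two-finger parallel gripper is mounted at the origin on the work surface. World frame = base frame: x ahead of the robot, y to its left, z up, the work surface at z = 0. Lengths are in m, angles in rad, forces in N, time in s.
With the tool pointing down it reaches from about 0.35 to 0.975 m from the base axis. Payload 4.9 kg.
Tool frame: the origin (TCP) lies at the very end of the fingers, on their centre line; the grasp point (between the pads) lies 19 mm behind it; x points along the fingers, y is the direction in which the jaws open and shut, and the axes are right-handed (so a half turn about x gives the same grasp; the last joint's range is limited). The gripper opens to 85 mm and grips with 20 to 120 N. Pads are 22 mm wide; open, the fingers measure 114 mm over their backs; the gripper's body (76 mm by 85 mm) begins 54 mm behind the grasp point. The pads swing forward as they close: fully open they stand 13 mm farther back than shut.
Start: joints at [1.069, 0.053, 1.613, -0, 1.476, -0.119], TCP at [0.233, 0.58, 0.231] pointing down, gripper open.
Joint ranges: [-3.01, 3.01], [-1.01, 2.22], [0.06, 2.58], [-1.02, 4.17], [0.09, 2.62], [-3.14, 3.14]. Speed limits (rad/s): [2.57, 2.57, 3.14, 3.14, 3.14, 3.14].

### API

Orientations are given as a unit quaternion [w, x, y, z].
In Python, from plant import manip gives the robot as it stands.
- The arm moves only by the tool play_rows, never from a script. Its argument "plan" is a list of rows, each a list of 5 numbers: the shift along the tool's x, y, z in mm, then the turn about the tool's x in rad, then the closure, from -1 (fully open) to 1 (shut). A call has 1 to 8 rows; each row is the pose to reach, as a shift and turn from the pose commanded when the call began, along the tool's axes at that moment; what a row does not reach only later rows make up. A row lasts 1/8 s, in which the tool goes at most 62.5 mm and 10.7 degrees, less where a joint would pass 70% of its speed; a pose out of reach is approached as far as the arm can. A call with a gripper value outside its range is refused whole. The fingers move at their own pace and stop on an object; the grip force is fixed at half the most. Time passes only in rows, so rows that repeat a pose let the fingers close. It gives the time, the measured TCP pose, the force and the opening at its end, in the units of the state.
- manip.state(): the state, without advancing time (a new reading comes with each control period).
- manip.grab_frame(name): name is "scene" or "top"; returns a dict with "img" (420x560x3 uint8, red, green, blue), "range_z" (420x560 float32, m along the optical axis (not along the pixel's ray), 0 where there is no reading), "fx", "fy", "cx", "cy" (pixels), "origin" and "rotation" of the camera in the world. Camera axes: x right, y up, looking along -z (the intrinsics and any distortion apply to the point x, -y, -z); pixel columns grow to the right and rows downward; lengths in m; the calibration is good to about 2 mm. A picture is of the moment at which its call begins.
- manip.job_done(): hands the job in, once; it reports no verdict.
The state is a dict: "time": time; "joint_pos": joint angles; "joint_vel": joint speeds; "joint_efforts": joint torques, N m; "tool_pos": TCP position; "tool_rot": TCP orientation; "contact_force": force on the tool from outside, world axes, zero at the start; "ft_torque": the same for the moment, N m; "gripper_width": opening from 0.0 (shut) to 1.0 (fully open).
Only numpy, scipy, OpenCV 4.12 (cv2) and the standard library are available. Lean on these libraries where they do the work, as an engineer would, in place of code of your own. Each camera call takes 0.05 s, during which the arm holds its last target. There are 200 camera calls.

### The job

Take the long pencil tin out of the spring-fed display tray: grip it, push it back along the tray against the sprung pusher until its front end comes out from under the front lip, keep the pusher pressed while you tilt that end up through the opening, and draw the tin out slantwise. Finish still holding the tin up over the tray in the gripper, level and still, all of it at least 5 cm above the top of the tray and touching nothing but the gripper. Leave the other goods where they are.

Things in the scene. Friction and masses are not known exactly. Their poses are not given: they have to be found in the camera images.
- tray: Fixed white and clear tray, 345 long, 150 wide, 61 tall (mm). Origin on the table; x along it to its front stop (roughly to robot's left), y across, z up. Floor top at z 6. Clear side walls, inner faces y +-70. Stop (front wall) at x 150. Two 5 thick plates (underside z 56, top z 61) cover the ends; the mouth between is 175 long, 140 wide.
- front_lip (a point): Middle of the inner edge of the white front lip, on its top (tray x 115, z 61 mm). The lip covers x 115 to 155.
- rear_cover (a point): Middle of the inner edge (white strip) of the clear rear cover, on its top (tray x -60, z 61 mm). The cover covers x -190 to -60, over the pusher and the tin's rear end.
- pusher (a joint): Travel (m) of the sprung pusher at the tray's rear, a grey plate 110 wide whose face reaches from the floor to z 43 mm. 0 = fully forward (face at tray x -82 mm), grows as pressed back along tray -x, end of travel 0.062. Spring 1.8 N at 0 plus 50 N/m (4.5 N at 0.055). At the start it presses the tin against the stop and reads about 0.008.
- pusher_face (a point): Centre of the pusher's face, towards the tin; it moves with the pusher along the tray's x.
- tin: Long closed pastel pencil tin with silver seam, a rigid bar 240 long (x), 36 wide (y), 22 high (z) mm, 0.10 to 0.20 kg, balanced at mid-length. Origin: centre of underside. Flat on the tray floor between stop and pusher, up to 15 mm off centre. Its front (+x) end is free of the lip after 35 mm of push back; at 42 mm, tilted 13 to 22 deg about its rear lower edge it can be drawn out lengthways.
- tin_front (a point): Middle of the lower edge of the tin's front end (tin x +120 mm, underside).
- tin_rear (a point): Middle of the lower edge of the tin's rear end (tin x -120 mm, underside).
- short_tin: Bystander: loose short tin 120 x 36 x 22 mm beside the tray; origin under its centre.
- eraser: Bystander: loose eraser 58 x 24 x 14 mm beside the tray; origin under its centre.
- notes: Bystander: loose pad of sticky notes 76 x 76 x 30 mm beside the tray; origin under its centre.
- sharpener: Bystander: loose pencil sharpener 40 x 32 x 26 mm beside the tray; origin under its centre.
- glue: Bystander: loose small glue jar, 38 mm across, 60 mm tall, beside the tray; origin under its centre.
- clip_box: Bystander: loose open clear box 80 x 50 x 25 mm on the table at the robot's left; origin under its centre.
Mind the look-alikes: they are no part of the job. Leave any purple look-alike of the tin alone.

How it is judged:
On the way, in this order (a step that is already met when the one before it is completed fails the run):
1. the gripped tin holds the sprung pusher pressed back (pusher past 0.030) (value of joint pusher above 0.03 m and contact force between tin and pusher above 0.3 N and contact force between the fingers and tin above 0.5 N), for 0.1 s.
2. the tin stands slantwise in the mouth: front end above the lip, rear end still below the rear cover (height (world z) of tin_front above 0.07 m and z of tin_rear in the frame of tray below 0.05 m), for 0.1 s.
At the end, for the whole second after the job is handed in: The gripper holds the tin still (below 30 mm/s), level within about 12 degrees, its middle within 250 mm sideways of the tray's origin, the lower edges of both ends at least 108 mm above the table (47 mm over the tray's top), touching neither the tray nor any of the other goods (height (world z) of each of tin_front, tin_rear above 0.108 m and angle between tin's own z axis and vertical below 0.22 rad and horizontal distance between tin and tray below 0.25 m and contact force between the fingers and tin above 0.5 N and linear speed of tin below 0.03 m/s and angular speed of tin below 0.2 rad/s and contact force between tin and tray below 0.05 N and contact force between tin and short_tin below 0.05 N and contact force between tin and eraser below 0.05 N and contact force between tin and notes below 0.05 N and contact force between tin and sharpener below 0.05 N and contact force between tin and glue below 0.05 N and contact force between tin and clip_box below 0.05 N); the arm keeps its last pose, push and grip.
It fails at once if one of the other goods is moved by more than 30 mm (distance of any of short_tin, eraser, notes, sharpener, glue, clip_box from where it was at the start of the episode above 0.03 m).
It also fails if it takes over 38 s, if anything falls off the work surface, if the arm or the gripper's body presses on something with over 40 N, if the wrist force passes 120 N, or if a joint passes its speed limit or range.

## Working session

There is one attempt and no reset: what is moved stays moved. The work goes in short steps, Python scripts to look and compute and a tool call to move; the robot and the scene stay as the last step left them, time stands still between calls to the robot, and variables do not carry over. Pictures are saved under pics/ and viewed, about 8 in all and at most 12, crops included, and the job is handed in when it is done.

Besides the shell and the picture viewer there is one more tool, called after "Emit:" as name([rows], argument=value, ...), one row to a line, values as JSON. play_rows: Moves the arm, as the interface text tells. Its arguments: {"type":"object","properties":{"plan":{"type":"array"}},"required":["plan"]}

```bash
mkdir -p pics; ls
cat > h.py <<'E'
import numpy as np, cv2
from plant import manip
def save(f,name): cv2.imwrite('pics/'+name,f['img'][:,:,::-1])
def world(f):
    z=f['range_z']; h,w=z.shape; u,v=np.meshgrid(np.arange(w),np.arange(h))
    p=np.stack([(u-f['cx'])/f['fx']*z,-(v-f['cy'])/f['fy']*z,-z],-1)
    return p@np.array(f['rotation']).T+np.array(f['origin'])
E
python3 - <<'E'
from h import *
s=manip.state(); print(s)
a=manip.grab_frame('scene');b=manip.grab_frame('top')
for f,n in((a,'scene0'),(b,'top0')):
    print(f['fx'],f['cx'],f['cy'],f['origin'],f['rotation'],[k for k in f]); save(f,n+'.png'); np.save(n+'.npy',world(f)); cv2.imwrite('pics/%s.png'%n,f['img'][:,:,::-1])
E
```

```text
pics
{'time': 0.0, 'joint_pos': array([ 1.06899983e+00,  5.33514163e-02,  1.61431962e+00, -4.00676607e-05,
        1.47600782e+00, -1.19027451e-01]), 'joint_vel': array([-3.78425951e-04,  1.09152294e-04,  5.32283309e-06,  2.55220472e-03,
        2.99935510e-04, -8.83619181e-04]), 'joint_efforts': array([ 4.18096288e-04, -3.93678939e+01, -3.70179641e+01, -5.15756653e-06,
        6.87493608e-03, -1.58218927e-05]), 'tool_pos': array([0.2331487 , 0.57919787, 0.2300511 ]), 'tool_rot': array([ 0.69398431,  0.13379662,  0.69440804, -0.1352099 ]), 'contact_force': array([0.83558737, 0.47887832, 0.73801842]), 'ft_torque': array([-0.00102106, -0.0182862 , -0.00251019]), 'gripper_width': 1.0022351756164467}
378.9769746583153 277.5273030466754 209.94232819571585 [1.06414648 0.06775177 0.93837668] [0.63754323 0.1710936  0.20479193 0.72272116] ['img', 'range_z', 'fx', 'fy', 'cx', 'cy', 'origin', 'rotation']Traceback (most recent call last):
  File "<stdin>", line 5, in <module>
  File "h.py", line 7, in world
    return p@np.array(f['rotation']).T+np.array(f['origin'])
           ~^~~~~~~~~~~~~~~~~~~~~~~~~~
ValueError: matmul: Input operand 1 has a mismatch in its core dimension 0, with gufunc signature (n?,k),(k,m?)->(n?,m?) (size 4 is different from 3)
```

View pics/scene0.png

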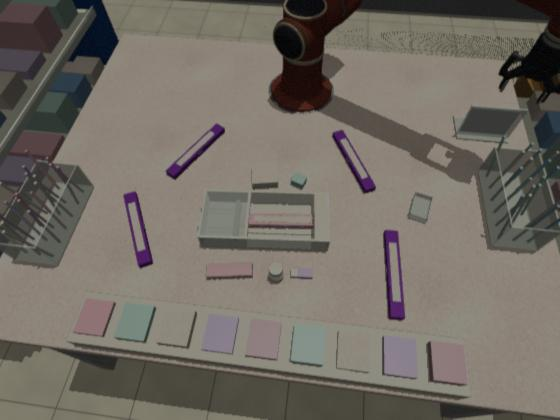

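The scene shows the tray at about (265,220). Its front lip is on the right (~318,220), the rear cover strip is at (248,218), and the pink tin lies along (250–312,217). Rotation is a quaternion, so I'll fix the helper.

```bash
sed -i "s/return p@.*/from scipy.spatial.transform import Rotation as R\n    q=np.array(f['rotation']); return p@R.from_quat(q[[1,2,3,0]]).as_matrix().T+np.array(f['origin'])/" h.py
python3 - <<'E'
from h import *
b=manip.grab_frame('top'); a=manip.grab_frame('scene')
for f,n in((a,'scene0'),(b,'top0')):
    np.save(n+'.npy',world(f)); np.save(n+'i.npy',f['img']); save(f,n+'.png')
print(b['fx'],b['origin'],b['rotation'])
W=world(a)
for u,v in [(248,218),(318,220),(280,222),(300,60+45),(215,270),(265,184),(299,180),(354,160)]: print(u,v,W[v,u].round(3))
cv2.imwrite('pics/crop0.png',cv2.resize(a['img'][160:290,180:360,::-1],None,fx=4.4,fy=4.4,interpolation=cv2.INTER_CUBIC))
E
```

```text
511.7641031851325 [0.42974271 0.00560865 1.17222644] [ 0.71148723  0.03369347 -0.03697019 -0.70091645]
248 218 [ 0.578 -0.087  0.06 ]
318 220 [0.563 0.099 0.062]
280 222 [ 0.562 -0.003  0.029]
300 105 [0.089 0.006 0.01 ]
215 270 [ 0.719 -0.153  0.021]
265 184 [ 0.435 -0.064  0.02 ]
299 180 [0.412 0.034 0.023]
354 160 [0.319 0.193 0.025]
```

View pics/top0.png

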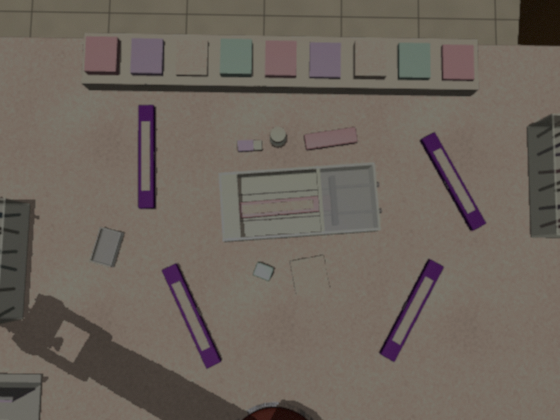

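View pics/crop0.png

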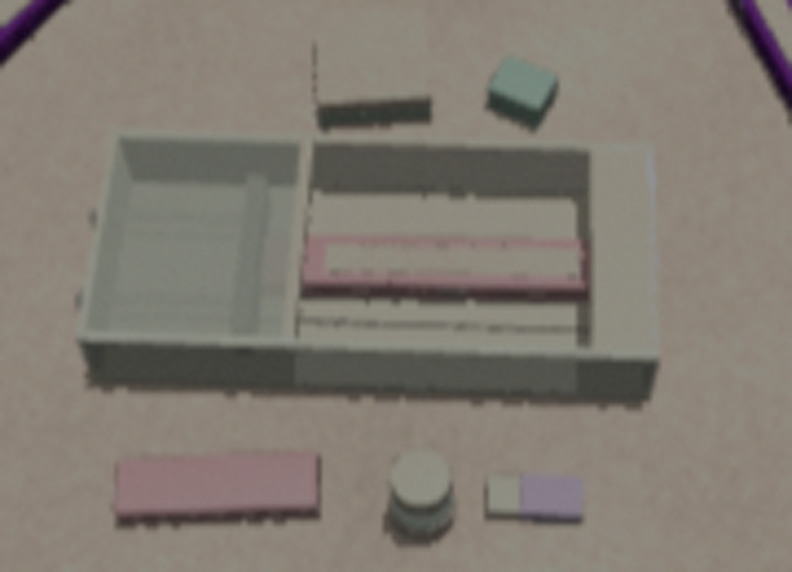

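The top view shows the lip strip at about (230,205), the cover strip at (322,200) and the tin at (243–320,207). In the crop the tin is near mid-width and the grey pusher plate is at (250,250). Next I fit the tray and tin frames from depth.

```bash
cat > fit.py <<'E'
from h import *
W=np.load('top0.npy'); I=np.load('top0i.npy').astype(int)
sub=W[155:250,210:390].reshape(-1,3)
for n in ('top0','scene0'):
    W=np.load(n+'.npy'); I=np.load(n+'i.npy').astype(int)
    P=W.reshape(-1,3); C=I.reshape(-1,3)
    box=(abs(P[:,0]-.57)<.12)&(P[:,1]>-.3)&(P[:,1]<.16)
    lip=box&(abs(P[:,2]-.061)<.008)&(P[:,1]>.075)
    strip=box&(abs(P[:,2]-.061)<.008)&(P[:,1]>-.12)&(P[:,1]<-.05)&(abs(P[:,0]-.57)<.06)
    tin=box&(abs(P[:,2]-.028)<.005)&(abs(P[:,1]-.01)<.075)&(abs(P[:,0]-.565)<.035)
    for k,m in(('lip',lip),('strip',strip),('tin',tin)):
        Q=P[m][:,:2].astype(np.float32); r=cv2.minAreaRect(Q*1000); print(n,k,m.sum(),P[m].mean(0).round(4),np.round(cv2.boxPoints(r)).tolist(),np.round(r[1],1),round(r[2],1), P[m][:,2].min().round(3),P[m][:,2].max().round(3))
from scipy.spatial.transform import Rotation as R
q=manip.state()['tool_rot']; print(R.from_quat(q[[1,2,3,0]]).as_matrix().round(3))
E
python3 fit.py
```

```text
top0 lip 1294 [0.5464 0.106  0.0604] [[469.0, 126.0], [471.0, 69.0], [623.0, 75.0], [621.0, 133.0]] [151.9  57.5] 2.3 0.053 0.067
top0 strip 831 [ 0.5725 -0.103   0.0602] [[509.0, -54.0], [510.0, -121.0], [630.0, -119.0], [629.0, -53.0]] [119.9  66.1] 0.9 0.054 0.067
top0 tin 976 [0.549  0.0074 0.0274] [[522.0, 83.0], [538.0, -67.0], [574.0, -64.0], [558.0, 87.0]] [ 36.1 151.6] 5.8 0.023 0.033
scene0 lip 794 [0.5516 0.1056 0.0605] [[468.0, 126.0], [470.0, 69.0], [625.0, 75.0], [623.0, 132.0]] [155.   56.6] 2.2 0.053 0.066
scene0 strip 487 [ 0.5749 -0.1028  0.0607] [[510.0, -53.0], [511.0, -121.0], [631.0, -119.0], [630.0, -52.0]] [119.7  67.3] 0.7 0.056 0.067
scene0 tin 614 [0.5511 0.008  0.0277] [[524.0, 82.0], [538.0, -67.0], [576.0, -63.0], [561.0, 85.0]] [ 37.4 149.2] 5.7 0.023 0.033
[[-0.001  0.374  0.928]
 [-0.001  0.928 -0.374]
 [-1.    -0.001 -0.   ]]
```

```bash
cat > fit2.py <<'E'
from h import *
for n in ('top0','scene0'):
    P=np.load(n+'.npy').reshape(-1,3)
    m=(abs(P[:,0]-.57)<.11)&(P[:,1]>-.25)&(P[:,1]<.18)&(abs(P[:,2]-.061)<.009)
    r=cv2.minAreaRect((P[m][:,:2]*1000).astype(np.float32)); print(n,np.round(r[0]),np.round(r[1]),r[2],np.round(cv2.boxPoints(r)).tolist())
    t=(abs(P[:,2]-.028)<.004)&(abs(P[:,1]-.01)<.075)&(abs(P[:,0]-.55)<.04)
    x=P[t]; b=[x[(abs(x[:,1]-y)<.008)][:,0] for y in np.arange(-.05,.08,.02)]
    print([(round(float(np.percentile(q,5)),3),round(float(np.percentile(q,95)),3)) for q in b])
E
python3 fit2.py
```

```text
top0 [559. -46.] [152. 346.] 4.889918327331543 [[469.0, 120.0], [498.0, -224.0], [649.0, -211.0], [620.0, 133.0]]
[(0.538, 0.57), (0.536, 0.568), (0.536, 0.567), (0.531, 0.564), (0.53, 0.562), (0.528, 0.56), (0.526, 0.559)]
scene0 [559. -46.] [155. 345.] 4.903599739074707 [[467.0, 120.0], [496.0, -224.0], [651.0, -211.0], [621.0, 133.0]]
[(0.539, 0.572), (0.536, 0.568), (0.535, 0.568), (0.535, 0.566), (0.532, 0.563), (0.53, 0.562), (0.528, 0.559)]
```

Emit:
play_rows([
  [0,-369,484,1.1,-0.4],
  [0,-369,484,1.1,-0.4],
  [0,-369,484,1.1,-0.4],
  [0,-369,484,1.1,-0.4],
  [0,-369,484,1.1,-0.4],
  [0,-369,484,1.1,-0.4],
  [0,-369,484,1.1,-0.4],
  [0,-369,484,1.1,-0.4],
])

```text
time: 1.2
tool_pos: [0.4897, 0.1481, 0.2314]
tool_rot: [0.522, 0.478, 0.521, -0.477]
contact_force: [1.2, 0.6, 0.3]
gripper_width: 0.697
```

```bash
cat > st.py <<'E'
from h import *
from scipy.spatial.transform import Rotation as R
s=manip.state(); q=s['tool_rot']; M=R.from_quat(q[[1,2,3,0]]).as_matrix()
O=np.array([.5575,-.0286]); ax=np.array([-.0854,.9963]); ay=np.array([-.9963,-.0854])
d=s['tool_pos'][:2]-O
print('t',s['time'].__round__(2),'tcp',s['tool_pos'].round(4),'yaw y',np.degrees(np.arctan2(M[1,1],M[0,1])).round(2),'down',M[:,0].round(3),'F',s['contact_force'].round(1),'T',s['ft_torque'].round(2),'w',round(float(s['gripper_width']),3),'tray xy',(d@ax*1000).round(1),(d@ay*1000).round(1))
E
python3 st.py
```

```text
t 1.2 tcp [0.4897 0.1481 0.2314] yaw y 5.04 down [ 0.001  0.    -1.   ] F [1.2 0.6 0.3] T [-0.02 -0.05 -0.  ] w 0.697 tray xy 181.9 52.5
```

Emit:
play_rows([
  [0,47,97,0,-0.4],
  [0,47,97,0,-0.4],
  [80,47,97,0,-0.4],
  [120,47,97,0,-0.4],
  [120,47,97,0,-0.4],
  [120,47,97,0,-0.4],
])

```text
time: 1.95
tool_pos: [0.5457, 0.0577, 0.1135]
tool_rot: [0.522, 0.478, 0.521, -0.477]
contact_force: [0.1, 0.3, 1.3]
gripper_width: 0.702
```

```bash
python3 st.py
python3 - <<'E'
from h import *
a=manip.grab_frame('scene'); cv2.imwrite('pics/s1.png',cv2.resize(a['img'][120:290,180:360,::-1],None,fx=3.5,fy=3.5,interpolation=cv2.INTER_CUBIC))
E
```

```text
t 1.95 tcp [0.5457 0.0577 0.1135] yaw y 5.06 down [ 0.003 -0.    -1.   ] F [0.1 0.3 1.3] T [-0.    0.01 -0.02] w 0.702 tray xy 86.9 4.4
```

View pics/s1.png

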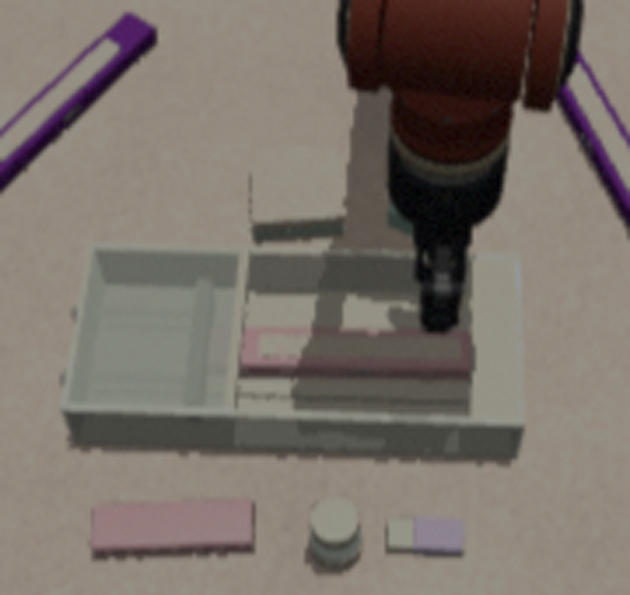

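The gripper stands over the front part of the mouth, in line with the tin. Next I descend, then close.

Emit:
play_rows([
  [50,-1,2,0,-0.4],
  [80,-1,2,0,-0.4],
  [95,-1,2,0,-0.4],
  [104,-1,2,0,-0.4],
  [104,-1,2,0,-0.4],
])

```text
time: 2.62
tool_pos: [0.5445, 0.0555, 0.0083]
tool_rot: [0.522, 0.478, 0.521, -0.477]
contact_force: [-0.4, 0.0, 0.4]
gripper_width: 0.702
```

```bash
python3 st.py
```

```text
t 2.62 tcp [0.5445 0.0555 0.0083] yaw y 5.05 down [ 0.001 -0.    -1.   ] F [-0.4  0.   0.4] T [ 0.03  0.   -0.01] w 0.702 tray xy 84.9 5.8
```

Emit:
play_rows([
  [0,0,0,0,1],
  [0,0,0,0,1],
  [0,0,0,0,1],
  [0,0,0,0,1],
  [0,0,0,0,1],
  [0,0,0,0,1],
])

```text
time: 3.38
tool_pos: [0.5449, 0.0555, 0.0089]
tool_rot: [0.522, 0.478, 0.521, -0.477]
contact_force: [-1.1, 1.1, 6.1]
gripper_width: 0.408
```

```bash
python3 st.py
```

```text
t 3.38 tcp [0.5449 0.0555 0.0089] yaw y 5.03 down [ 0.003  0.    -1.   ] F [-1.1  1.1  6.1] T [ 0.03  0.2  -0.05] w 0.408 tray xy 84.9 5.3
```

Gripped at 0.408, about 35 mm. Next I push back along tray −x (tool +z).

Emit:
play_rows([
  [-2,0,8,0,1],
  [-2,0,17,0,1],
  [-2,0,26,0,1],
  [-2,0,35,0,1],
  [-2,0,44,0,1],
  [-2,0,44,0,1],
  [-2,0,44,0,1],
])

```text
time: 4.25
tool_pos: [0.5474, 0.0116, 0.0092]
tool_rot: [0.521, 0.478, 0.522, -0.478]
contact_force: [1.4, 4.2, -1.0]
gripper_width: 0.409
```

```bash
python3 st.py
python3 - <<'E'
from h import *
a=manip.grab_frame('scene'); cv2.imwrite('pics/s2.png',cv2.resize(a['img'][160:290,180:360,::-1],None,fx=3.8,fy=3.8,interpolation=cv2.INTER_CUBIC))
E
```

```text
t 4.25 tcp [0.5474 0.0116 0.0092] yaw y 5.03 down [-0.  0. -1.] F [ 1.4  4.2 -1. ] T [ 0.69 -0.27  0.32] w 0.409 tray xy 40.9 6.7
```

View pics/s2.png

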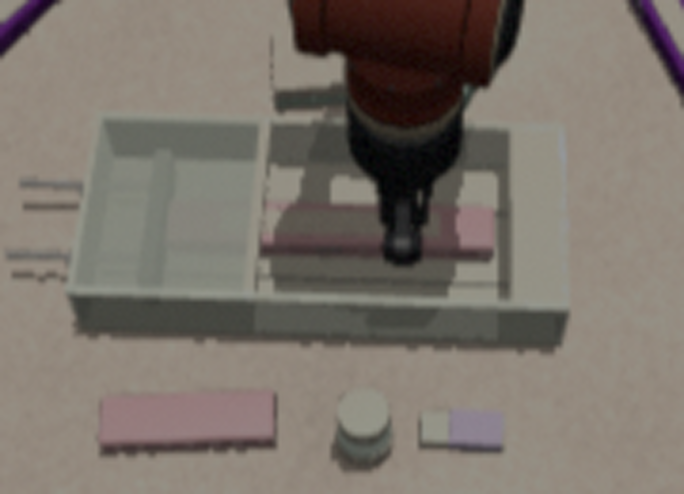

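The tin's front end (492,235 in the crop) is clear of the lip edge. The pusher plate is back and its rods stick out at the left, with 4.2 N of spring force. Now I lift in stages.

Emit:
play_rows([
  [-6,0,0,0,1],
  [-12,0,0,0,1],
  [-18,0,0,0,1],
  [-24,0,0,0,1],
  [-28,0,0,0,1],
])

```text
time: 4.92
tool_pos: [0.5474, 0.0117, 0.0378]
tool_rot: [0.521, 0.478, 0.521, -0.477]
contact_force: [-0.2, 5.9, -3.4]
gripper_width: 0.405
```

```bash
python3 st.py
cat > tl.py <<'E'
from h import *
# tin side profile in tray frame: pink-ish points
a=manip.grab_frame('scene'); b=manip.grab_frame('top')
O=np.array([.5575,-.0286]); ax=np.array([-.0854,.9963]); ay=np.array([-.9963,-.0854])
for f in(a,b):
    W=world(f); I=f['img'].astype(int); d=W[...,:2]-O; x=d@ax; y=d@ay
    c=(I[...,0]-I[...,1]>18)&(abs(y-.006)<.03)&(abs(x)<.3)&(W[...,2]>.012)&(W[...,2]<.3)&(I[...,0]>60)
    X,Z=x[c]*1000,W[...,2][c]*1000
    print([(int(k),int((abs(X-k)<5).sum()),int(np.percentile(Z[abs(X-k)<5],85))) for k in range(-140,260,20) if (abs(X-k)<5).sum()>3])
save(a,'last_s.png')
E
python3 tl.py
```

```text
t 4.92 tcp [0.5474 0.0117 0.0378] yaw y 5.03 down [ 0.  0. -1.] F [-0.2  5.9 -3.4] T [ 1.18  0.1  -0.05] w 0.405 tray xy 41.0 6.6
[(-60, 6, 56), (-40, 6, 55), (-20, 4, 56), (0, 4, 56), (80, 41, 57), (100, 36, 58)]
[(-40, 8, 59)]
```

The tin is still level and just below the cover. I keep lifting so that the cover edge tips it.

Emit:
play_rows([
  [-4,0,0,0,1],
  [-8,0,0,0,1],
  [-12,0,0,0,1],
  [-12,0,0,0,1],
])

```text
time: 5.52
tool_pos: [0.5474, 0.0116, 0.0495]
tool_rot: [0.521, 0.477, 0.522, -0.478]
contact_force: [-0.3, 2.6, -4.8]
gripper_width: 0.404
```

```bash
python3 st.py; python3 tl.py
```

```text
t 5.53 tcp [0.5474 0.0116 0.0495] yaw y 5.04 down [-0. -0. -1.] F [-0.3  2.6 -4.8] T [1.08 0.11 0.06] w 0.404 tray xy 40.9 6.7
[(-60, 5, 55), (-40, 4, 59), (-20, 6, 61), (0, 7, 64), (20, 4, 65), (80, 42, 73), (100, 47, 76)]
[(-60, 5, 57), (-40, 7, 58), (80, 12, 72), (100, 13, 75)]
```

Emit:
play_rows([
  [-4,0,1,0,1],
  [-8,0,2,0,1],
  [-12,0,2,0,1],
  [-17,0,2,0,1],
  [-17,0,2,0,1],
])

```text
time: 6.25
tool_pos: [0.5475, 0.0097, 0.0669]
tool_rot: [0.521, 0.478, 0.522, -0.478]
contact_force: [-2.1, 5.1, -3.9]
gripper_width: 0.406
```

```bash
python3 st.py; python3 tl.py; python3 -c "
import cv2;i=cv2.imread('pics/last_s.png');cv2.imwrite('pics/s3.png',cv2.resize(i[150:290,180:360],None,fx=3.8,fy=3.8,interpolation=cv2.INTER_CUBIC))"
```

```text
t 6.25 tcp [0.5475 0.0097 0.0669] yaw y 4.99 down [-0.  0. -1.] F [-2.1  5.1 -3.9] T [ 1.14  0.35 -0.19] w 0.406 tray xy 39.1 6.7
[(-40, 5, 62), (-20, 5, 66), (0, 5, 73), (60, 4, 92), (80, 41, 97), (100, 47, 102)]
[(-40, 5, 60), (80, 18, 98), (100, 10, 100)]
```

View pics/s3.png

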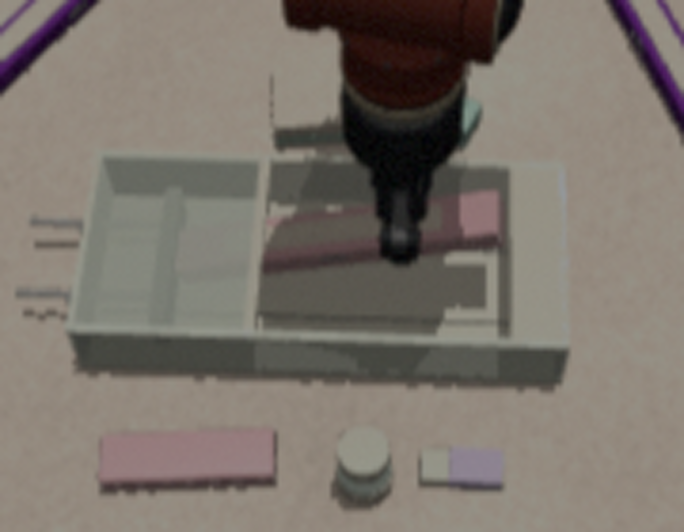

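The tin stands slantwise at about 16°, with its front top at about 102 mm (crop 480,205), the rear under the cover and the pusher still back. Now I draw it out along its own axis.

Emit:
play_rows([
  [0,0,-10,0,1],
  [-3,0,-22,0,1],
  [-7,0,-36,0,1],
  [-11,0,-50,0,1],
  [-15,0,-64,0,1],
  [-20,0,-80,0,1],
  [-25,0,-95,0,1],
  [-25,0,-95,0,1],
])

```text
time: 7.35
tool_pos: [0.5396, 0.1053, 0.092]
tool_rot: [0.522, 0.477, 0.522, -0.477]
contact_force: [-1.4, -0.5, -1.0]
gripper_width: 0.407
```

```bash
python3 st.py; python3 tl.py
```

```text
t 7.35 tcp [0.5396 0.1053 0.092 ] yaw y 5.14 down [ 0.001 -0.    -1.   ] F [-1.4 -0.5 -1. ] T [ 0.04 -0.02  0.01] w 0.407 tray xy 135.0 6.4
[(-20, 39, 68), (0, 42, 72), (20, 18, 79), (40, 15, 84), (60, 7, 89), (80, 5, 94), (100, 5, 101), (120, 4, 106), (160, 8, 119), (180, 48, 124), (200, 26, 128)]
[(-20, 70, 68), (0, 70, 73), (20, 31, 79), (40, 27, 83), (60, 17, 90), (80, 10, 94), (180, 14, 123), (200, 6, 124)]
```

The tin is free, still at about 16°. I raise it, move back so the rear end is over the rear cover, then lower it to level it in the grip against the cover.

Emit:
play_rows([
  [-30,0,0,0,1],
  [-55,0,0,0,1],
  [-55,0,25,0,1],
  [-55,0,50,0,1],
  [-45,0,50,0,1],
  [-30,0,50,0,1],
  [-20,0,50,0,1],
  [-12,0,50,0,1],
])

```text
time: 8.45
tool_pos: [0.5437, 0.0551, 0.1028]
tool_rot: [0.522, 0.477, 0.522, -0.477]
contact_force: [-1.2, 2.7, 4.5]
gripper_width: 0.403
```

```bash
python3 st.py; python3 tl.py
```

```text
t 8.45 tcp [0.5437 0.0551 0.1028] yaw y 5.09 down [-0.  0. -1.] F [-1.2  2.7  4.5] T [-0.11  0.18 -0.1 ] w 0.403 tray xy 84.6 6.6
[(-80, 22, 84), (-60, 41, 89), (-40, 21, 93), (-20, 19, 97), (0, 7, 101), (20, 5, 106), (40, 6, 110), (60, 5, 116), (120, 42, 129), (140, 48, 134)]
[(-80, 37, 84), (-60, 74, 88), (-40, 43, 93), (-20, 31, 97), (0, 22, 101), (20, 9, 105), (120, 5, 129), (140, 24, 133)]
```

Levelling has begun and the tin is at about 13°. I continue down.

Emit:
play_rows([
  [8,0,0,0,1],
  [16,0,0,0,1],
  [24,0,0,0,1],
  [30,0,0,0,1],
  [35,0,0,0,1],
  [35,0,0,0,1],
])

```text
time: 9.3
tool_pos: [0.5434, 0.0543, 0.0677]
tool_rot: [0.521, 0.477, 0.522, -0.478]
contact_force: [-0.4, 0.4, 0.8]
gripper_width: 0.402
```

```bash
python3 st.py; python3 tl.py
```

```text
t 9.3 tcp [0.5434 0.0543 0.0677] yaw y 5.05 down [-0.001 -0.    -1.   ] F [-0.4  0.4  0.8] T [-0.19 -0.09  0.09] w 0.402 tray xy 83.8 7.0
[(-80, 44, 84), (-60, 43, 83), (-40, 17, 84), (-20, 20, 84), (0, 9, 84), (20, 8, 85), (40, 7, 85), (60, 5, 85), (120, 41, 87), (140, 46, 88)]
[(-80, 66, 84), (-60, 55, 84), (-40, 16, 83), (-20, 16, 84), (0, 19, 87), (20, 7, 85)]
```

Within about 1.5° of level. Now I lift 80 mm and hold.

Emit:
play_rows([
  [-15,0,0,0,1],
  [-35,0,0,0,1],
  [-55,0,0,0,1],
  [-72,0,0,0,1],
  [-80,0,0,0,1],
  [-80,0,0,0,1],
  [-80,0,0,0,1],
  [-80,0,0,0,1],
])

```text
time: 10.4
tool_pos: [0.543, 0.0545, 0.1472]
tool_rot: [0.521, 0.477, 0.522, -0.478]
contact_force: [0.4, 0.3, -1.3]
gripper_width: 0.407
```

```bash
python3 st.py; python3 tl.py; cp pics/last_s.png pics/s4.png
```

```text
t 10.4 tcp [0.543  0.0545 0.1472] yaw y 5.04 down [-0.002  0.    -1.   ] F [ 0.4  0.3 -1.3] T [ 0.04 -0.01  0.02] w 0.407 tray xy 84.0 7.3
[(-80, 52, 161), (-60, 49, 161), (-40, 23, 162), (-20, 19, 161), (0, 7, 162), (20, 5, 163), (40, 4, 164), (60, 5, 164), (120, 44, 167), (140, 51, 168)]
[(-80, 89, 161), (-60, 86, 161), (-40, 24, 162), (-20, 26, 163), (0, 18, 163), (20, 9, 164), (140, 5, 166)]
```

View pics/s4.png

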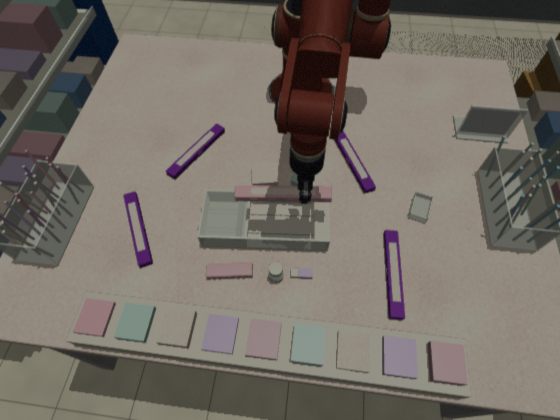

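The tin (235–332,193) is held level over the tray. Its top is at 161–168 mm, so its underside is about 139–146 mm, and the other goods are where they started. I'm handing in.

```bash
python3 -c "
from plant import manip
print(manip.job_done())"
```

```text
the job is handed in; nothing more can be done
None
```

The tin is out of the tray and held level in the gripper above it, and the job is handed in; no verdict was reported. It took about 10.5 s of the 38 s allowed.

- **Push back:** I gripped the tin ahead of its middle and pushed it back 44 mm. The force sensor read about 4 N from the spring.
- **Tilt:** The tool could not be tilted, so I lifted the tin against the rear cover's edge until it turned in the grip to about 16°. The front's underside was then at about 82 mm, with the rear still under the cover and the pusher still back.
- **Draw out and level:** I drew it out along its own slope, then lowered its rear end onto the cover to turn it level and lifted it 80 mm.

**Last checks:**
- The tin was about 2° off level, with its underside about 139–146 mm above the table (108 mm needed).
- It was gripped at an opening of about 35 mm. The force readings were at sensor noise plus the tin's weight, so it was touching nothing else.
- The other goods looked unmoved in the last picture. I judged that by eye and did not measure it.
- The pusher's travel and the tin's speed were not measured directly. I judged them from the commanded push, the spring force, the pictures and the arm holding still.
- No check failed.

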